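Lantern from its charging stand to the mat at the core-logging bench

TASK

Take the round lantern by its top handle, lift it off its charging stand and set it down upright on the square rubber mat between the two stands, with its whole base on the mat, so that it lights the core tray. Put it down gently, do not let it drop, and leave the box-shaped handlamp undisturbed on its own stand.

Things in the scene. Friction and masses are not known exactly. Their poses are not given: they have to be found in the camera images.
- lantern_center (a point): Centre (half-way up) of the round lantern, loose, 0.4 to 0.75 kg: black base 84 mm across, clear middle, grey cap, 180 mm tall; its underside is 90 mm below this point. z up its axis. A straight black bar handle, 90 mm long along its own x, 16 mm wide, 14 mm thick, has its centre 83 mm above this point; posts near its ends leave 68 mm between them and 41 mm free under the bar. Stands free in its stand's dish.
- stand: The lantern's charging stand, fixed: round steel foot 120 mm across, short column, on top an open dish 112 mm across outside, 100 mm inside. Origin on its axis at the table top; the dish floor is 58 mm and its rim 66 mm above it. An identical second stand carries the handlamp; which of the two is on the left changes.
- boxlamp_center (a point): Centre (half-way up) of the box-shaped handlamp, which must stay where it is: grey rectangular body 66 x 56 x 100 mm, round black lamp head facing its own -x, similar bar handle on top along its own x, 185 mm tall; its underside is 92.5 mm below this point. It stands loose on the second stand.
- mat_top (a point): Centre of the upper face of the square black rubber mat, 150 x 150 x 5 mm, fixed flat on the table between the two stands; x and y run along its sides, z up. The upper face is 5 mm above the table.
Things that resemble listed ones, but are neither listed nor needed, are in the scene too. What is shaped like the part that bears lantern_center but blue or pink is not meant.

How it is judged:
By the outcome, as a careful person would: the job done as asked, in the order asked, and still so for the second after the job is handed in, with the robot touching nothing.
It also fails if it takes over 40 s, if anything falls off the work surface, if the arm or the gripper's body presses on something with over 40 N, if the wrist force passes 120 N, or if a joint passes its speed limit or range.

ROBOT

A 6-joint arm with a two-finger parallel gripper is mounted at the origin on the work surface. World frame = base frame: x ahead of the robot, y to its left, z up, the work surface at z = 0. Lengths are in mm, angles in rad, forces in N, time in s.
With the tool pointing down it reaches from about 350 to 875 mm from the base axis. Payload 4.2 kg.
Tool frame: the origin (TCP) lies midway between the tips of the shut fingers; the grasp point (between the pads) lies 19 mm behind it; z points along the fingers, y is the direction in which the jaws open and shut (so a half turn about z gives the same grasp; the last joint's range is limited). The gripper opens to 85 mm and grips with 20 to 120 N. Pads are 22 mm wide; open, the fingers measure 114 mm over their backs; the gripper's body (76 mm by 85 mm) begins 54 mm behind the grasp point. The pads swing forward as they close: fully open they stand 13 mm farther back than shut.
Start: joints at [-1.07, 0.385, 0.008, 0, -1.194, -0.259], TCP at [149.674, -606.792, 231.312] pointing down, gripper open.
Joint ranges: [-3.14, 3.14], [-1.21, 2.06], [-1.07, 1.41], [-3.16, 2.05], [-2.99, -0.16], [-3.1, 3.1]. Speed limits (rad/s): [2.79, 2.79, 3.14, 3.14, 3.14, 3.14].

INTERFACE

Orientations are given as a unit quaternion [x, y, z, w].
In Python, from bench import arm, eyes, nets gives the robot as it stands.
- The arm moves only by the tool jog_arm, never from a script. Its argument "rows" is a list of rows, each a list of 3 entries, a list of its own where there are three numbers: the shift along the tool's x, y, z in cm, then the turn, a rotation vector about the tool's x, y, z in degrees, then the finger opening in cm, from 0 to 8.54. In form: [[[x, y, z], [ax, ay, az], jaw], ...]. A call has 1 to 10 rows; each row shifts and turns the commanded pose from where the row before left it, along the tool's axes as they then stand; what a row does not reach is not made up. A row lasts 1/8 s, in which the tool goes at most 62.5 mm and 10.7 degrees, less where a joint would pass 70% of its speed; a pose out of reach is approached as far as the arm can. A call with a gripper value outside its range is refused whole. The fingers move at their own pace and stop on an object; the grip force is fixed at half the most. Time passes only in rows, so rows that do not move let the fingers close. It gives the time, the measured TCP pose, the force and the opening at its end, in the units of the state.
- arm.read_state(): the state, without advancing time (a new reading comes with each control period).
- eyes.get_image(name): name is "scene" or "side" or "wrist"; returns the picture (400x640x3 uint8, red, green, blue); there is no depth.
- eyes.camera_model(name): a dict with "K" (3x3 intrinsics, pixels), "rvec" (rotation vector, rad) and "tvec" (3), from world to camera coordinates, as OpenCV has them. Camera axes: x right, y down, z forward; pixel columns grow to the right and rows downward; lengths in mm; the calibration is good to about 2 mm. A picture is of the moment at which its call begins: read the wrist's pose just before it. camera_model takes no time and is no camera call; for the wrist camera it gives the pose at the moment of the call.
- arm.job_done(): hands the job in, once; it reports no verdict.
Trained networks look in the newest picture that a camera, given by its name, has taken for a name from the list of things; names that differ only in an ending like _2 or _b are one class to them, and where a whole thing is asked for, a point or a joint stands for the part that bears it (a point fixed in the world has none). Each returns a list of dicts, best first, with "conf" (0 to 1); they miss things now and then, are a little off and sometimes report something else, mostly with a low value. They report only what shows in the picture. A call takes as long as a camera call. They do not tell look-alikes from the thing itself.
- nets.boxes_of(camera, name): "position" ([column, row] as shares, 0 to 1, of the picture: columns of its width, rows of its height, amid what is visible of it).
The state is a dict: "clock": time; "joints": joint angles; "joint_vel": joint speeds; "joint_efforts": joint torques, N m; "position": TCP position; "ee_rot": TCP orientation; "contact_force": force on the tool from outside, world axes, zero at the start; "wrist_torque": the same for the moment, N m; "gripper_width": finger opening in mm.
Only numpy, scipy, OpenCV 4.12 (cv2) and the standard library are available. Lean on these libraries where they do the work, as an engineer would, in place of code of your own. Each camera call takes 0.05 s, during which the arm holds its last target.

## Working session

There is one attempt and no reset: what is moved stays moved. The work goes in short steps, Python scripts to look and compute and a tool call to move; the robot and the scene stay as the last step left them, time stands still between calls to the robot, and variables do not carry over. Pictures are saved under pics/ and viewed, and the job is handed in when it is done.

Besides the shell and the picture viewer there is one more tool, called as name(argument=value, ...) on one line, values as JSON. jog_arm: Moves the arm, as the interface text tells. Its arguments: {"type":"object","properties":{"rows":{"type":"array","items":{"type":"array"}}},"required":["rows"]}

```bash
mkdir -p pics; ls
cat > h.py <<'E'
import numpy as np,cv2
from bench import arm,eyes,nets
def cam(n):
    m=eyes.camera_model(n);return np.array(m["K"],float),np.array(m["rvec"],float),np.array(m["tvec"],float)
def proj(n,P):
    K,r,t=cam(n);return cv2.projectPoints(np.array(P,float).reshape(-1,1,3),r,t,K,None)[0].reshape(-1,2)
def ray(n,uv):
    K,r,t=cam(n);R=cv2.Rodrigues(r)[0];d=R.T@np.linalg.inv(K)@np.array([uv[0],uv[1],1.]);return -R.T@t.ravel(),d/np.linalg.norm(d)
def onz(n,uv,z):
    o,d=ray(n,uv);return o+d*(z-o[2])/d[2]
def tri(obs):
    A=np.zeros((3,3));b=np.zeros(3)
    for n,uv in obs:
        o,d=ray(n,uv);M=np.eye(3)-np.outer(d,d);A+=M;b+=M@o
    return np.linalg.solve(A,b)
def save(n,f):
    im=eyes.get_image(n);cv2.imwrite('pics/'+f,im[:,:,::-1]);return im
E
python3 - <<'E'
from h import *
np.set_printoptions(precision=3,suppress=True)
for c in("scene","side","wrist"):
    save(c,c+'0.png')
    for nm in("lantern_center","stand","boxlamp_center","mat_top"):
        try: print(c,nm,[(round(d["conf"],2),[round(d["position"][0]*640),round(d["position"][1]*400)]) for d in nets.boxes_of(c,nm)])
        except Exception as e: print(c,nm,e)
    o=ray(c,[320,200]);print(o)
print(arm.read_state())
E
```

```text
pics
scene lantern_center [(0.83, [457, 285]), (0.78, [405, 294]), (0.71, [411, 216])]
scene stand [(0.97, [404, 253])]
scene boxlamp_center [(0.63, [236, 153])]
scene mat_top [(0.92, [336, 211])]
(array([1170.503,  559.717,  837.959]), array([-0.555, -0.498, -0.666]))
side lantern_center [(0.95, [327, 119]), (0.85, [366, 140]), (0.61, [299, 138])]
side stand [(0.61, [300, 178]), (0.58, [299, 136]), (0.17, [281, 238])]
side boxlamp_center [(0.81, [325, 297]), (0.57, [297, 138])]
side mat_top [(0.96, [282, 237])]
(array([ 660.641, -631.28 ,  752.393]), array([-0.106,  0.712, -0.695]))
wrist lantern_center []
wrist stand []
wrist boxlamp_center []
wrist mat_top [(0.97, [610, 389])]
(array([  68.262, -626.942,  372.933]), array([ 0.316,  0.084, -0.945]))
{'clock': 0.75, 'joints': array([-1.07 ,  0.385,  0.008, -0.   , -1.194, -0.259]), 'joint_vel': array([ 0.001,  0.   ,  0.002,  0.   ,  0.001, -0.   ]), 'joint_efforts': array([  0.   , -39.2  ,  18.861,   4.19 ,  -0.   ,  -0.   ]), 'position': array([ 149.66 , -606.781,  231.325]), 'ee_rot': array([-0.121,  0.993,  0.   ,  0.   ]), 'contact_force': array([0.016, 0.581, 0.146]), 'wrist_torque': array([ 0.012, -0.021,  0.007]), 'gripper_width': 85.39121663998483}
```

View pics/scene0.png

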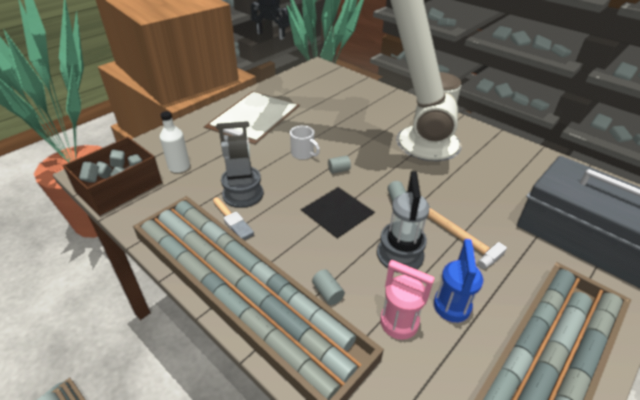

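View pics/side0.png

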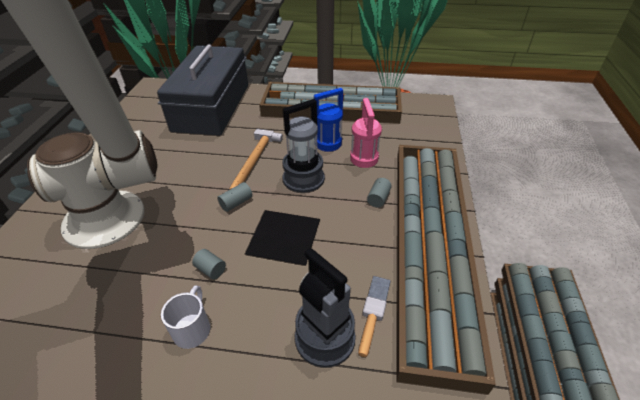

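Three lantern shapes show. Scene/side pixels are pink (405,294)/(366,140), blue (457,285)/(327,119), and grey-capped with a black base on a stand (411,216)/(300,138). The last one fits the description. I'll confirm it in one enlarged crop.

Run:
```python
import cv2,numpy as np
a=cv2.imread('pics/scene0.png')[160:280,350:470];b=cv2.imread('pics/side0.png')[85:205,245:365]
cv2.imwrite('pics/c0.png',np.hstack([cv2.resize(x,(400,400),interpolation=cv2.INTER_CUBIC) for x in(a,b)]))
from h import *
np.set_printoptions(precision=1,suppress=True)
print("lc tri",tri([("scene",[411,216]),("side",[299,138])]))
print("mat",tri([("scene",[336,211]),("side",[282,237])]),onz("scene",[336,211],5),onz("side",[282,237],5))
```

```text
lc tri [479.8 226.2 134.4]
mat [473.5  -3.1   0. ] [479.7   0.2   5. ] [473.2  -6.1   5. ]
```

View pics/c0.png

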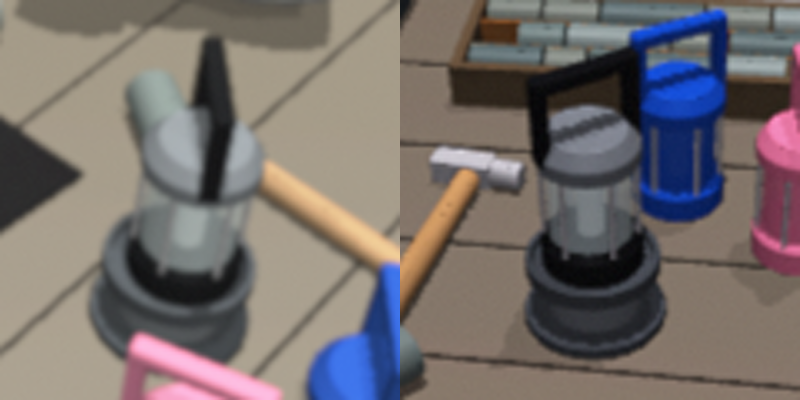

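```bash
cat > ov.py <<'E'
from h import *
def lant(x,y,yaw,zb):
    c,s=np.cos(yaw),np.sin(yaw);P=[]
    zc=zb+90
    segs=[]
    L,W=45,8
    for z in(zc+76,zc+90):
        q=[(-L,-W),(L,-W),(L,W),(-L,W)]
        segs.append([[x+c*a-s*b,y+s*a+c*b,z] for a,b in q])
    th=np.linspace(0,2*np.pi,40)
    segs.append([[x+42*np.cos(t),y+42*np.sin(t),zb] for t in th])
    return segs
def stand(x,y):
    th=np.linspace(0,2*np.pi,40)
    return [[[x+r*np.cos(t),y+r*np.sin(t),z] for t in th] for r,z in((60,0),(56,66))]
def draw(im,n,segs,col,S,x0,y0):
    for s in segs:
        p=(proj(n,s)+0.5-[x0,y0])*S
        cv2.polylines(im,[np.int32(p)],True,col,1)
def view(f,n,x0,y0,w,items,S=4):
    im=cv2.imread('pics/'+f)[y0:y0+w,x0:x0+w];im=cv2.resize(im,None,fx=S,fy=S,interpolation=cv2.INTER_CUBIC)
    for segs,col in items: draw(im,n,segs,col,S,x0,y0)
    return im
E
python3 - <<'E'
from ov import *
np.set_printoptions(precision=1,suppress=True)
a=onz("side",[284.9,109.9],231);b=onz("side",[317,101.5],231);print(a,b,(a+b)/2,np.linalg.norm(a-b),np.arctan2(*(b-a)[1::-1]))
# stand foot circle/base centre estimates
m=(a+b)/2;yaw=np.arctan2(*(b-a)[1::-1])
it=[(lant(m[0],m[1],yaw,58),(0,0,255)),(stand(m[0],m[1]),(0,255,255))]
cv2.imwrite('pics/o1.png',np.hstack([view('scene0.png',"scene",355,165,98,it),view('side0.png',"side",255,95,98,it)]))
E
```

```text
[453.8 202.5 231. ] [525.3 250.5 231. ] [489.6 226.5 231. ] 86.1004749274205 0.5909018146198369
```

View pics/o1.png

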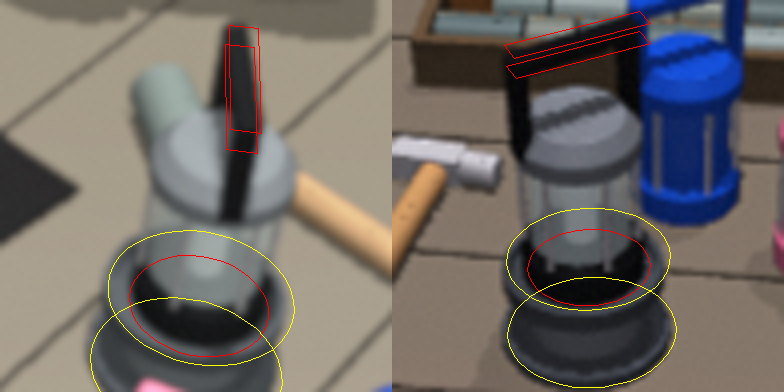

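```bash
cat >> h.py <<'E'
from scipy.spatial.transform import Rotation as Ro
def state():
    s=arm.read_state();return np.array(s["position"]),Ro.from_quat(s["ee_rot"])
def delta(target,yaw=None):
    p,R=state();d=R.inv().apply(np.array(target)-p)/10
    ang=np.degrees(np.arctan2(*R.apply([1,0,0])[1::-1]))
    print("tool delta cm",d.round(2),"xang",round(ang,2),"pos",p.round(1))
    if yaw is not None:
        T=Ro.from_euler('z',yaw,degrees=True)*Ro.from_euler('x',180,degrees=True)
        print("rotvec",(R.inv()*T).as_rotvec(degrees=True).round(2))
E
python3 - <<'E'
from h import *
delta([420,-60,380],213.9)
delta([484,224,330],213.9)
print(tri([("scene",[457,285]),("side",[327,119])]),tri([("scene",[236,153]),("side",[325,297])]))
E
```

```text
tool delta cm [-39.34  46.62 -14.87] xang -166.15 pos [ 149.7 -606.8  231.3]
rotvec [  0.     0.   -20.05]
tool delta cm [-52.35  72.66  -9.87] xang -166.15 pos [ 149.7 -606.8  231.3]
rotvec [  0.     0.   -20.05]
[536.60330449 394.57000884  85.00011761] [ 610.76400401 -250.01889753  148.80724661]
```

jog_arm(rows=[[[0,0,-5],[0,0,0],8.5],[[0,0,-5],[0,0,0],8.5],[[0,0,-5],[0,0,0],8.5],[[-3.5,4,0],[0,0,0],8.5],[[-3.5,4,0],[0,0,0],8.5],[[-3.5,4,0],[0,0,0],8.5],[[-3.5,4,0],[0,0,0],8.5],[[-3.5,4,0],[0,0,0],8.5],[[-3.5,4,0],[0,0,0],8.5],[[-3.5,4,0],[0,0,0],8.5]])

```text
clock: 2.0
position: [320.8, -274.7, 381.6]
ee_rot: [-0.12, 0.993, -0.0, 0.0]
contact_force: [0.6, -0.7, 0.1]
gripper_width: 84.9
```

jog_arm(rows=[[[-3.5,4.2,0],[0,0,0],8.5],[[-3.5,4.2,0],[0,0,0],8.5],[[-3.5,4.2,0],[0,0,0],8.5],[[-3.5,4.2,0],[0,0,0],8.5],[[0,0,0],[0,0,-10],8.5],[[0,0,0],[0,0,-10],8.5],[[0,0,0],[0,0,0],8.5]])

```text
clock: 2.88
position: [416.1, -79.4, 381.4]
ee_rot: [-0.29, 0.957, -0.0, 0.0]
contact_force: [0.8, -0.8, -0.3]
gripper_width: 85.0
```

Run:
```python
from h import *
save("wrist","w1.png")
print([(round(d["conf"],2),[round(d["position"][0]*640),round(d["position"][1]*400)]) for d in nets.boxes_of("wrist","mat_top")])
print(proj("wrist",[[474,-3,5],[484,224,231]]))
delta([440,150,380],213.9)
delta([484,224,330],213.9)
```

```text
[(0.64, [337, 197])]
[[334.52256829 197.68784656]
 [479.14772199 347.15791799]]
tool delta cm [-14.73  17.79   0.14] xang -146.31 pos [416.1 -79.7 381.4]
rotvec [-0.01  0.02 -0.21]
tool delta cm [-22.5   21.51   5.15] xang -146.31 pos [416.1 -79.7 381.4]
rotvec [-0.01  0.02 -0.21]
```

View pics/w1.png

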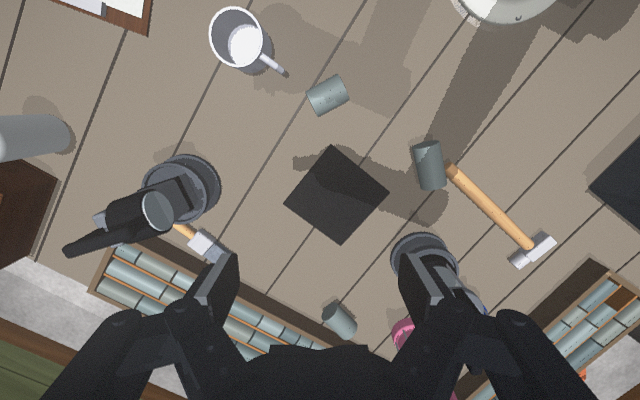

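jog_arm(rows=[[[-3.5,4.4,0],[0,0,0],8.5],[[-3.5,4.4,0],[0,0,0],8.5],[[-3.5,4.4,0],[0,0,0],8.5],[[-3.5,4.4,0],[0,0,0],8.5],[[0,0,0],[0,0,0],8.5],[[0,0,0],[0,0,0],8.5]])

```text
clock: 3.72
position: [434.4, 144.3, 381.3]
ee_rot: [-0.291, 0.957, -0.0, -0.0]
contact_force: [-1.3, -1.1, 0.4]
gripper_width: 84.6
```

Run:
```python
from ov import *
save("wrist","w2.png")
for m in ([489.6,226.5],):
  it=[(lant(m[0],m[1],.591,58),(0,0,255)),(stand(m[0],m[1]),(0,255,255))]
  print(proj("wrist",[[*m,231]]))
im=cv2.imread('pics/w2.png')
for s,c in it: draw(im,"wrist",s,c,1,0,0)
cv2.imwrite('pics/w2o.png',im)
```

```text
[[350.29076059 259.68178528]]
```

View pics/w2o.png

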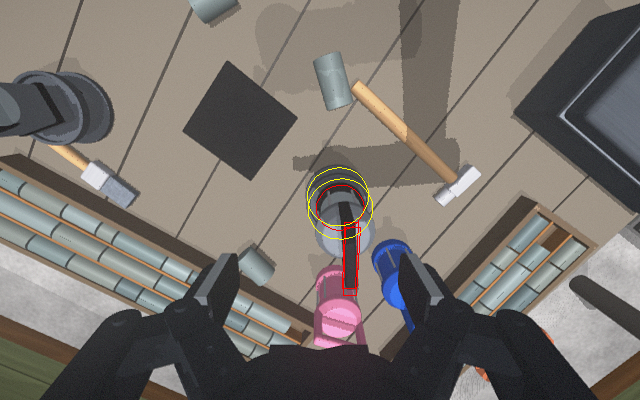

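Run:
```python
from ov import *
it=[(lant(486.5,225,.56,58),(0,0,255))]
cv2.imwrite('pics/w2c.png',np.hstack([view('w2.png',"wrist",290,150,155,it,4)[:600,:400],view('w2.png',"wrist",290,150,155,[],4)[:600,:400]]))
print(tri([("scene",[405,294]),("side",[366,140])]))
cs=[(227,61),(297,118),(250,180),(183,127)]
P=[onz("wrist",c,5) for c in cs];print(np.round(P,1),np.mean(P,0),np.linalg.norm(P[0]-P[1]))
delta([486.5,225,300],212)
```

```text
[646.25293296 322.66550541  81.10165325]
[[394.4 -66.    5. ]
 [406.8  80.1   5. ]
 [552.4  66.6   5. ]
 [533.4 -81.2   5. ]] [ 4.71743801e+02 -1.04039009e-01  5.00000000e+00] 146.579691364284
tool delta cm [-8.85  3.86  8.14] xang -146.25 pos [434.4 143.8 381.4]
rotvec [-0.01 -0.    1.75]
```

View pics/w2c.png

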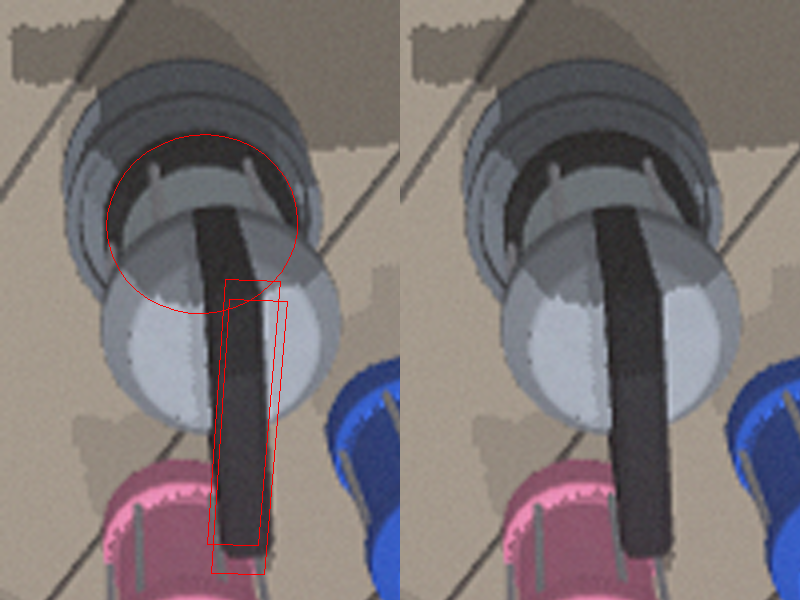

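Run:
```python
from ov import *
f=lambda x,y:((x-400)/4+290-.5,y/4+150-.5)
A=onz("wrist",f(622,557),238);B=onz("wrist",f(671,557),238);C=onz("wrist",f(664,292),238)
print(A,B,C,np.linalg.norm(A-B),np.linalg.norm(B-C),np.arctan2(*(B-C)[1::-1]))
mid=(A+C)/2;print(mid)
for yaw in(.62,.65): print()
yaw=np.arctan2(*(B-C)[1::-1])
it=[(lant(mid[0],mid[1],yaw,58),(0,0,255))]
a=view('w2.png',"wrist",290,150,155,it,4)[:392,:400]
cv2.imwrite('pics/w2d.png',np.hstack([view('w2.png',"wrist",310,200,98,it),view('side0.png',"side",255,95,98,it)]))
```

```text
[522.37978722 241.44959606 238.        ] [514.20510769 253.6641937  238.        ] [445.55213578 200.79594984 238.        ] 14.697679441374735 86.65034195463356 0.6562286029161338
[483.9659615  221.12277295 238.        ]
```

View pics/w2d.png

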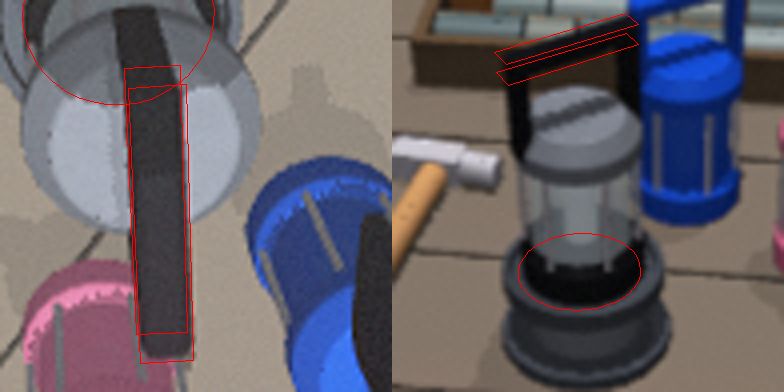

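jog_arm(rows=[[[-4.4,1.9,0],[0,0,0],8.5],[[-4.35,1.85,0],[0,0,0],8.5],[[0,0,4],[0,0,-3],8.5],[[0,0,4],[0,0,0],8.5],[[0,0,0],[0,0,0],8.5],[[0,0,0],[0,0,0],8.5]])

```text
clock: 4.53
position: [487.3, 223.9, 303.6]
ee_rot: [-0.315, 0.949, 0.0, 0.002]
contact_force: [-0.6, 0.6, 0.3]
gripper_width: 84.7
```

Run:
```python
from ov import *
save("wrist","w3.png");save("side","s3.png");save("scene","c3.png")
it=[(lant(486,223.5,.64,58),(0,0,255))]
cv2.imwrite('pics/m3.png',np.hstack([view('c3.png',"scene",345,125,130,[],3),view('s3.png',"side",235,55,130,[],3)]))
print(np.degrees(.64)+180);delta([486,223.5,211],216.7)
p,R=state();print(proj("scene",[p]),proj("side",[p]))
```

```text
216.66929888837268
tool delta cm [ 0.18 -0.02  9.26] xang -143.18 pos [487.  224.5 303.6]
rotvec [-0.01  0.24  0.12]
[[420.52801096 158.49306737]] [[298.6222195   78.49422167]]
```

View pics/w3.png

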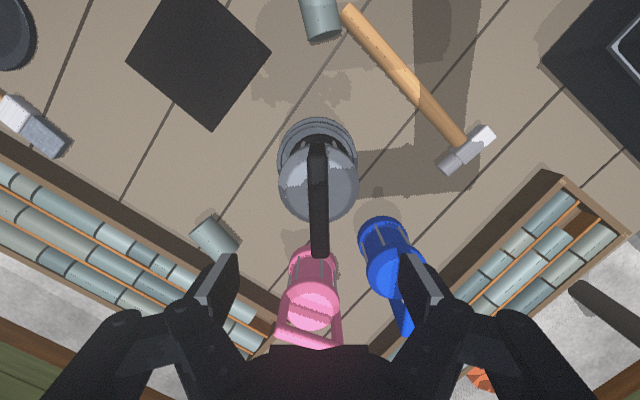

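View pics/m3.png

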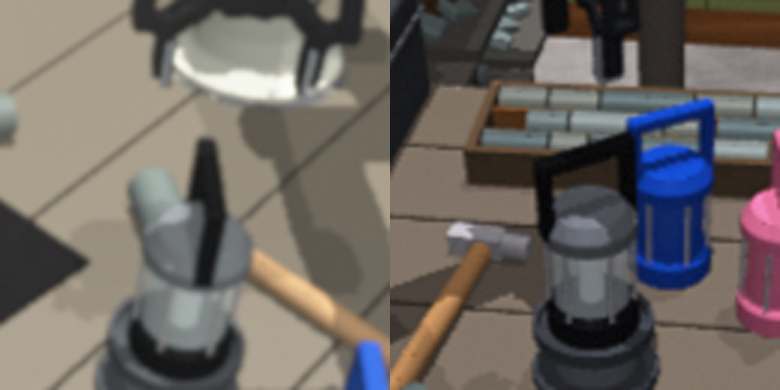

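The bar runs down column 319 and the fingers sit at columns 238 and 402, so it is centred and aligned. I'll descend and close.

jog_arm(rows=[[[0.2,0,3],[0,0,0],8.5],[[0,0,3],[0,0,0],8.5],[[0,0,2],[0,0,0],8.5],[[0,0,1.2],[0,0,0],8.5],[[0,0,0],[0,0,0],8.5],[[0,0,0],[0,0,0],8.5]])

```text
clock: 5.42
position: [485.3, 223.6, 210.6]
ee_rot: [-0.316, 0.949, 0.0, 0.001]
contact_force: [-0.5, 0.2, 0.2]
gripper_width: 84.8
```

Run:
```python
from ov import *
save("wrist","w4.png");save("side","s4.png");save("scene","c4.png")
cv2.imwrite('pics/m4.png',np.hstack([view('c4.png',"scene",345,125,130,[],3),view('s4.png',"side",235,55,130,[],3)]))
delta([486,223.5,211],216.7)
```

```text
tool delta cm [-0.08 -0.06 -0.08] xang -143.14 pos [485.  223.5 210.2]
rotvec [0.   0.1  0.16]
```

View pics/m4.png

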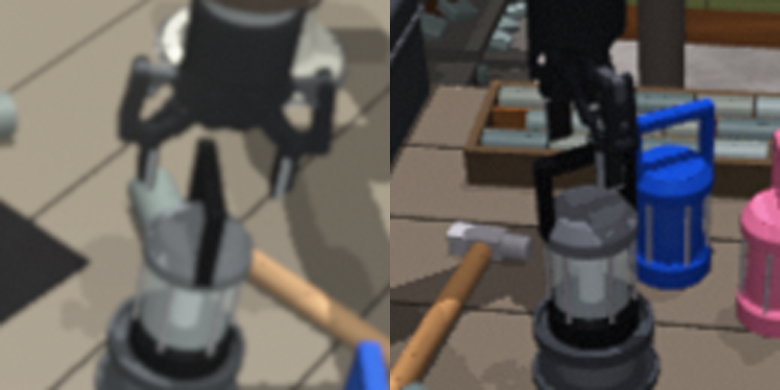

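View pics/w4.png

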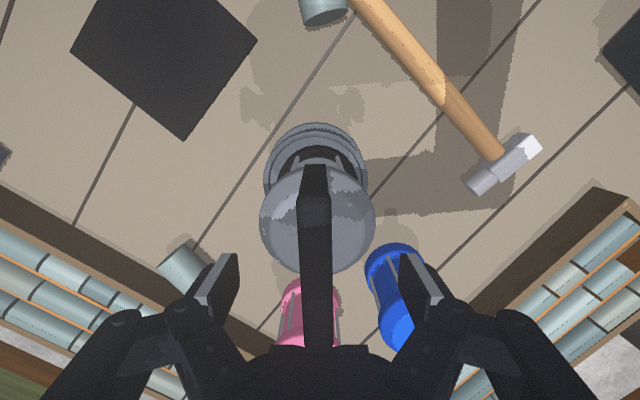

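Run:
```python
from ov import *
p,R=state()
for d in(-42,0,42):
  q=p+R.apply([0,d,-25]); 
  a=proj("scene",[q])[0];b=proj("side",[q])[0];print((a-[345,125])*3,(b-[235,55])*3+[390,0])
```

```text
[153.4170614  170.60853967] [605.90682737 173.10004256]
[211.59545025 174.69462263] [581.98751191 148.94771328]
[270.13130457 178.80581171] [559.32969886 126.06917554]
```

jog_arm(rows=[[[0,0,0],[0,0,0],4],[[0,0,0],[0,0,0],3],[[0,0,0],[0,0,0],2],[[0,0,0],[0,0,0],1],[[0,0,0],[0,0,0],0.5],[[0,0,0],[0,0,0],0.5],[[0,0,0],[0,0,0],0.5],[[0,0,0],[0,0,0],0.5]])

```text
clock: 6.58
position: [484.6, 223.1, 209.4]
ee_rot: [-0.316, 0.949, -0.0, 0.0]
contact_force: [-0.1, -1.9, 1.5]
gripper_width: 15.1
```

jog_arm(rows=[[[0,0,-0.5],[0,0,0],0.5],[[0,0,-1],[0,0,0],0.5],[[0,0,-1.5],[0,0,0],0.5],[[0,0,-2],[0,0,0],0.5],[[0,0,-2],[0,0,0],0.5],[[0,0,-1],[0,0,0],0.5],[[0,0,0],[0,0,0],0.5],[[0,0,0],[0,0,0],0.5]])

```text
clock: 7.58
position: [484.1, 223.0, 288.4]
ee_rot: [-0.316, 0.949, -0.0, -0.001]
contact_force: [0.2, 1.2, -4.6]
gripper_width: 15.2
```

Run:
```python
from ov import *
save("wrist","w5.png");save("side","s5.png");save("scene","c5.png")
cv2.imwrite('pics/m5.png',np.hstack([view('c5.png',"scene",345,105,130,[],3),view('s5.png',"side",235,35,130,[],3)]))
delta([473,-1,291],216.7)
# mat from scene/side dark region
for f,n,g in(("c0","scene0",(336,211)),):pass
for n,f,g in(("scene","scene0.png",(336,211)),("side","side0.png",(282,237))):
  im=cv2.imread('pics/'+f).max(2).astype(np.uint8);m=(im<45).astype(np.uint8);k,l=cv2.connectedComponents(m);mm=(l==l[g[1],g[0]]).astype(np.uint8)
  c=cv2.findContours(mm,0,2)[0][0];ap=cv2.approxPolyDP(c,8,True).reshape(-1,2);P=np.array([onz(n,u+0.0,5) for u in ap]);print(n,ap.tolist(),P.round(0).tolist(),P.mean(0).round(1))
```

```text
tool delta cm [ 14.34 -17.25  -0.23] xang -143.15 pos [484.3 223.  288.4]
rotvec [ 0.   -0.1   0.15]
scene [[492, 114]] [[-318.0, 79.0, 5.0]] [-317.5   78.6    5. ]
side [[265, 211], [246, 254], [308, 259], [303, 297], [319, 312], [333, 288], [340, 301], [346, 278], [310, 248], [319, 220]] [[411.0, 75.0, 5.0], [400.0, -69.0, 5.0], [547.0, -64.0, 5.0], [552.0, -165.0, 5.0], [591.0, -196.0, 5.0], [613.0, -134.0, 5.0], [631.0, -164.0, 5.0], [639.0, -105.0, 5.0], [546.0, -31.0, 5.0], [555.0, 62.0, 5.0]] [548.5 -79.2   5. ]
```

View pics/m5.png

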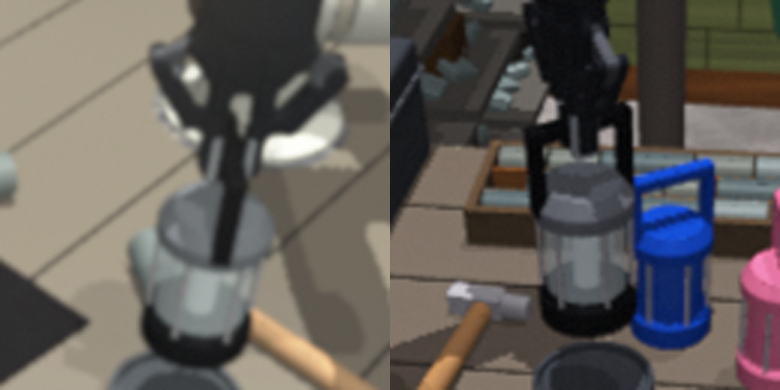

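jog_arm(rows=[[[0.7,-0.9,0],[0,0,0],0.5],[[1.4,-1.7,0],[0,0,0],0.5],[[2,-2.5,0],[0,0,0],0.5],[[2,-2.5,0],[0,0,0],0.5],[[2,-2.5,0],[0,0,0],0.5],[[2,-2.5,0],[0,0,0],0.5],[[2,-2.4,0],[0,0,0],0.5],[[1.3,-1.6,0],[0,0,0],0.5],[[0.7,-0.8,0],[0,0,0],0.5],[[0,0,0],[0,0,0],0.5]])

```text
clock: 8.98
position: [475.8, -1.5, 289.4]
ee_rot: [-0.315, 0.949, 0.0, 0.0]
contact_force: [0.5, -0.6, -4.8]
gripper_width: 14.8
```

jog_arm(rows=[[[0,0,1.5],[0,0,0],0.5],[[0,0,2.5],[0,0,0],0.5],[[0,0,2.5],[0,0,0],0.5],[[0,0,2.2],[0,0,0],0.5],[[0,0,1.2],[0,0,0],0.5],[[0,0,0],[0,0,0],0.5],[[0,0,0],[0,0,0],0.5],[[0,0,0],[0,0,0],0.5]])

```text
clock: 9.98
position: [476.7, -0.4, 191.2]
ee_rot: [-0.316, 0.949, -0.0, 0.001]
contact_force: [0.4, -0.4, -4.4]
gripper_width: 15.4
```

Run:
```python
from ov import *
save("wrist","w6.png");save("side","s6.png");save("scene","c6.png")
p,R=state();zb=p[2]-209.4+58
it=[(lant(p[0],p[1],.64,zb)[2:],(0,0,255))]
cv2.imwrite('pics/m6.png',np.hstack([view('c6.png',"scene",275,125,130,it,3),view('s6.png',"side",220,160,130,it,3)]))
delta([476,-1,156.4],216.7)
s=arm.read_state();print(s["contact_force"],s["wrist_torque"])
```

```text
tool delta cm [ 0.06 -0.01  3.44] xang -143.15 pos [476.4  -0.6 190.8]
rotvec [-0.02  0.07  0.15]
[ 0.33289619 -0.35876709 -5.04493335] [0.04843376 0.00244733 0.00633535]
```

View pics/m6.png

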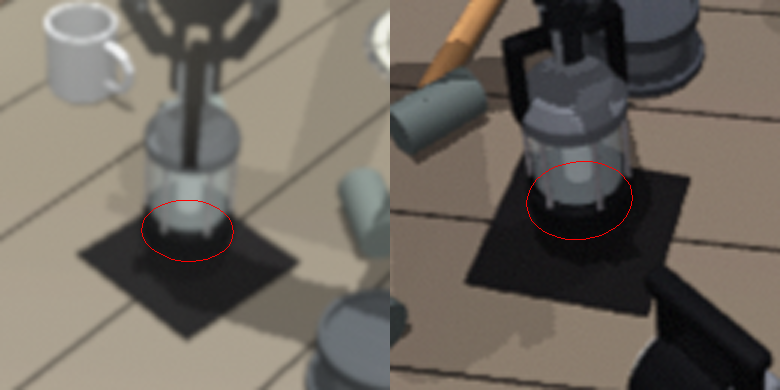

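View pics/w6.png

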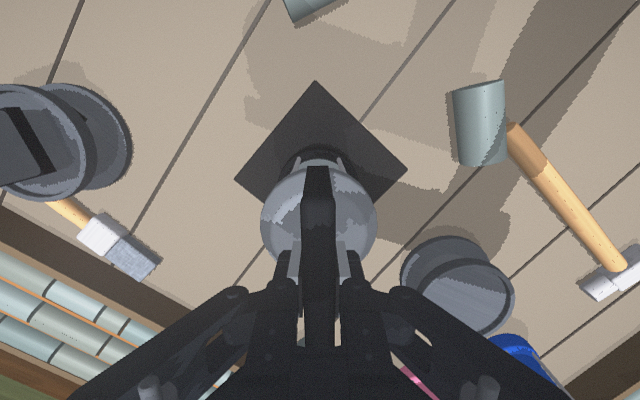

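jog_arm(rows=[[[0,0,1],[0,0,0],0.5],[[0,0,1],[0,0,0],0.5],[[0,0,0.6],[0,0,0],0.5],[[0,0,0.3],[0,0,0],0.5],[[0,0,0.2],[0,0,0],0.5],[[0,0,0],[0,0,0],0.5],[[0,0,0],[0,0,0],0.5]])

```text
clock: 11.0
position: [476.3, -0.5, 159.6]
ee_rot: [-0.316, 0.949, -0.0, 0.0]
contact_force: [0.7, 0.2, -4.1]
gripper_width: 15.0
```

jog_arm(rows=[[[0,0,0.1],[0,0,0],0.5],[[0,0,0.1],[0,0,0],0.5],[[0,0,0],[0,0,0],0.5]])

```text
clock: 11.38
position: [476.0, -0.6, 157.2]
ee_rot: [-0.316, 0.949, 0.0, -0.0]
contact_force: [0.6, 0.3, -4.8]
gripper_width: 15.1
```

jog_arm(rows=[[[0,0,0.1],[0,0,0],0.5],[[0,0,0],[0,0,0],0.5]])

```text
clock: 11.62
position: [476.3, -0.6, 156.4]
ee_rot: [-0.316, 0.949, -0.0, 0.0]
contact_force: [-0.3, 0.3, -3.6]
gripper_width: 14.8
```

jog_arm(rows=[[[0,0,0.1],[0,0,0],0.5],[[0,0,0],[0,0,0],0.5]])

```text
clock: 11.88
position: [476.7, -0.7, 156.3]
ee_rot: [-0.316, 0.949, -0.0, 0.001]
contact_force: [-1.2, -1.1, 3.0]
gripper_width: 15.1
```

The force flipped from −4.6 to +3 N, so the base is on the mat. I'll check the picture before releasing.

Run:
```python
from ov import *
save("side","s7.png");save("scene","c7.png")
p,R=state()
it=[(lant(p[0],p[1],.64,5)[2:],(0,0,255))]
cv2.imwrite('pics/m7.png',np.hstack([view('c7.png',"scene",275,125,130,it,3),view('s7.png',"side",220,160,130,it,3)]))
```

```text
(no output)
```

View pics/m7.png

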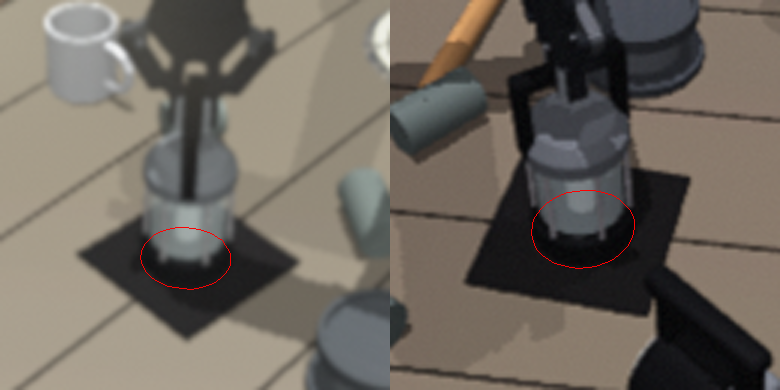

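The base sits centred on the mat with margin all round. I'll release in small steps, then open wide and go straight up.

jog_arm(rows=[[[0,0,0],[0,0,0],1.7],[[0,0,0],[0,0,0],2.2],[[0,0,0],[0,0,0],3],[[0,0,0],[0,0,0],4.5],[[0,0,0],[0,0,0],6.5],[[0,0,0],[0,0,0],8.5],[[0,0,0],[0,0,0],8.5],[[0,0,0],[0,0,0],8.5]])

```text
clock: 12.98
position: [476.1, -0.6, 155.3]
ee_rot: [-0.316, 0.949, 0.0, 0.0]
contact_force: [0.1, -0.2, 0.4]
gripper_width: 85.2
```

Run:
```python
from ov import *
save("wrist","w8.png")
```

```text
(no output)
```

View pics/w8.png

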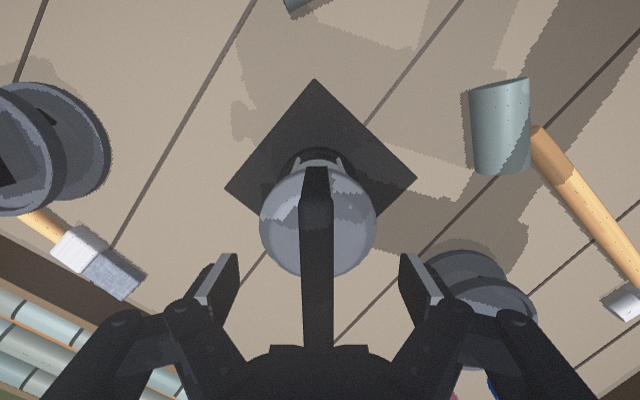

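The fingers are open to columns 238 and 402, clear of the bar at 318. Retreating.

jog_arm(rows=[[[0,0,-1],[0,0,0],8.5],[[0,0,-2],[0,0,0],8.5],[[0,0,-3],[0,0,0],8.5],[[0,0,-4],[0,0,0],8.5],[[0,0,-4],[0,0,0],8.5],[[0,0,-4],[0,0,0],8.5],[[0,0,-2],[0,0,0],8.5],[[0,0,0],[0,0,0],8.5],[[0,0,0],[0,0,0],8.5]])

```text
clock: 14.15
position: [475.5, -0.6, 354.4]
ee_rot: [-0.316, 0.949, 0.0, -0.001]
contact_force: [-0.3, -0.9, -0.9]
gripper_width: 84.9
```

Run:
```python
from ov import *
save("side","s9.png");save("scene","c9.png");save("wrist","w9.png")
it=[(lant(476,-.6,.64,5),(0,0,255))]
cv2.imwrite('pics/m9.png',np.hstack([view('c9.png',"scene",210,100,190,it,2),view('s9.png',"side",200,160,190,it,2)]))
for c in("scene","side"): print([(round(d["conf"],2),[round(d["position"][0]*640),round(d["position"][1]*400)]) for d in nets.boxes_of(c,"boxlamp_center")])
```

```text
[(0.75, [237, 150])]
[(0.56, [325, 301])]
```

View pics/m9.png

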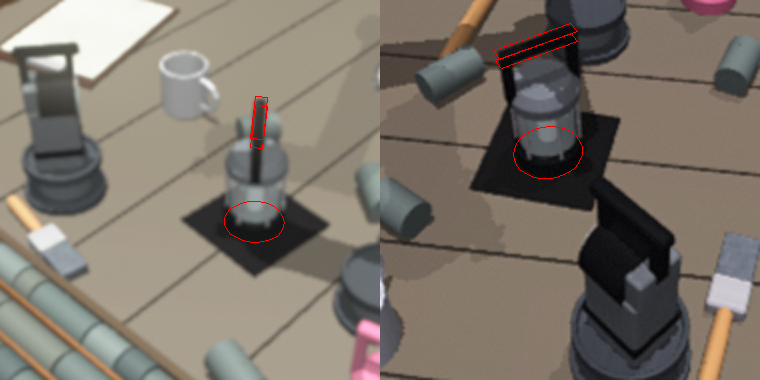

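View pics/w9.png

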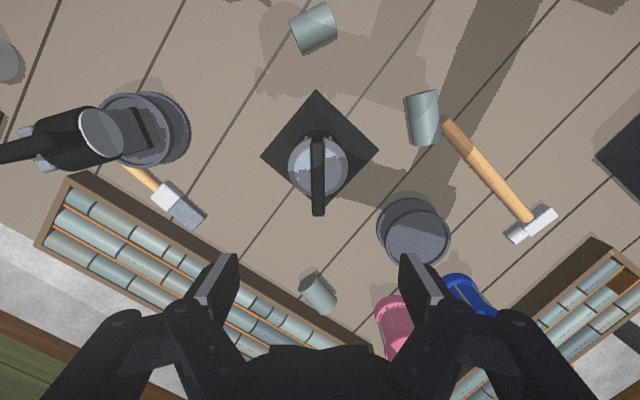

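The lantern stands upright in the middle of the mat, the handlamp is still on its stand, and the gripper is clear. Handing in.

```bash
python3 -c "
from bench import arm;print(arm.job_done())"
```

```text
the job is handed in; nothing more can be done
None
```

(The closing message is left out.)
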